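Draw the blue vial tray out with the pull hook

TASK

With the orange-handled pull hook, drag the blue cabinet's tray at least 7 cm out: lower the prong into the steel eye on the tray's front and pull; the gripper must not touch the trays. Then unhook it and lay the hook back on the worktop, flat on its handle as it lay before, its tip more than 6 cm from the blue tray's eye. The blue tray stays out and the white one shut.

Things in the scene. Friction and masses are not known exactly. Their poses are not given: they have to be found in the camera images.
- hook_grip (a point): Centre of the pull hook's orange handle, a block 100 mm long (x), 22 wide (y), 40 high (z) lying flat on the worktop; this point is 22 mm above its underside. Grasp across the width from above. x points along the tool to the hook, z up. An 8 mm steel shank leaves the handle's front, rises to 60 mm above the worktop (its underside 50 mm) and ends in a prong pointing down. Total about 0.14 kg.
- hook_tip (a point): Lower end of the pull hook's straight prong (8 mm thick, 46 mm long, pointing down): 115 mm ahead (+x) of the handle's centre and 20 mm below it, so 2 mm above the worktop when the tool lies there. Same axes as the handle.
- blue_tray: Centre of the pull eye on the blue cabinet's tray, 30 mm above the worktop: a level ring of 6 mm wire, opening 34 (x) by 38 mm (y), its centre 26 mm in front of the blue front. x points into the cabinet, z up. The tray starts shut, slides level along -x (friction 1.5 N), stays where left, stops at 120 mm. The fixed cabinet is 100 mm wide, 110 deep, 66 high; vials in the tray reach 50 mm.
- white_tray: Centre of the pull eye on the white cabinet's tray: same build, sizes and axes as the blue one. Starts shut and must stay shut. The two cabinets stand side by side about 0.2 m apart, blue on the left or on the right.
Not all that is in view belongs to the job. Of the things like the part that bears hook_grip, leave any that is purple; of the rest the larger one is meant.

How it is judged:
On the way, in this order (a step that is already met when the one before it is completed fails the run):
1. The hook's tip is down inside the blue tray's eye, below the wire, with the tray still nearly shut (x of hook_tip in the frame of blue_tray between -0.022 and 0.022 m and y of hook_tip in the frame of blue_tray between -0.024 and 0.024 m and z of hook_tip in the frame of blue_tray below -0.003 m and distance of blue_tray from where it was at the start of the episode below 0.03 m), for 0.1 s.
2. The blue tray is out by more than 65 mm with the hook still in its eye (x of hook_tip in the frame of blue_tray between -0.022 and 0.022 m and y of hook_tip in the frame of blue_tray between -0.024 and 0.024 m and z of hook_tip in the frame of blue_tray below -0.003 m and distance of blue_tray from where it was at the start of the episode above 0.065 m), for 0.1 s.
At the end, for the whole second after the job is handed in: The blue tray is out by more than 65 mm; the white tray has moved less than 10 mm; the hook lies on the worktop on the flat underside of its handle (handle centre 12 to 32 mm high, tilt under 0.2 rad), its tip more than 50 mm from the centre of the blue tray's eye (distance of blue_tray from where it was at the start of the episode above 0.065 m and distance of white_tray from where it was at the start of the episode below 0.01 m and height (world z) of hook_grip between 0.012 and 0.032 m and angle between hook_grip's own z axis and vertical below 0.2 rad and horizontal distance between hook_tip and blue_tray above 0.05 m); the robot touches nothing.
It fails at once if The gripper's fingers press on the blue tray (contact force between the fingers and blue_tray above 1 N).
It fails at once if The gripper's fingers press on the white tray (contact force between the fingers and white_tray above 1 N).
It fails at once if The white tray is pulled out by more than 15 mm (distance of white_tray from where it was at the start of the episode above 0.015 m).
It also fails if it takes over 48 s, if anything falls off the work surface, if the arm or the gripper's body presses on something with over 40 N, if the wrist force passes 120 N, or if a joint passes its speed limit or range.

ROBOT

A 6-joint arm with a two-finger parallel gripper is mounted at the origin on a cart in front of the work surface, level with it; the furniture and walls round the work are solid. World frame = base frame: x ahead of the robot, y to its left, z up, the work surface at z = 0. Lengths are in m, angles in rad, forces in N, time in s.
With the tool pointing down it reaches from about 0.275 to 0.825 m from the base axis. Payload 4.9 kg.
Tool frame: the origin (TCP) lies on the centre line of the jaws, within the pads' length; the fingertips stand 17 mm ahead of it and the grasp point (between the pads) lies 2 mm behind it; z points along the fingers, y is the direction in which the jaws open and shut (so a half turn about z gives the same grasp; the last joint's range is limited). The gripper opens to 85 mm and grips with 20 to 120 N. Pads are 22 mm wide; open, the fingers measure 114 mm over their backs; the gripper's body (76 mm by 85 mm) begins 54 mm behind the grasp point. The pads swing forward as they close: fully open they stand 13 mm farther back than shut.
Start: joints at [1.208, 0.326, -0.193, 1.052, 0, 1.437], TCP at [0.125, 0.536, 0.248] pointing down, gripper open.
Joint ranges: [-2.65, 2.65], [-0.97, 1.79], [-1.3, 1.35], [-1.93, 2.1], [-1.47, 1.37], [-3.14, 3.14]. Speed limits (rad/s): [2.57, 2.57, 3.14, 3.14, 3.14, 3.14].

INTERFACE

Orientations are given as [roll, pitch, yaw] about the fixed x, y, z axes, in that order (R = Rz(yaw) Ry(pitch) Rx(roll)).
In Python, from station import robot, camera, get_calibration gives the robot as it stands.
- The arm moves only by the tool send_rows, never from a script. Its argument "moves" is a list of rows, each a list of 5 numbers: the closure in counts, from 0 (fully open) to 255 (shut), then the shift along the world's x, y, z in m, then the turn about the world's z in rad. In form: [[hand, tx, ty, tz, yaw], ...]. A call has 1 to 5 rows; each row shifts and turns the commanded pose from where the row before left it; what a row does not reach is not made up. A row lasts 1/10 s, in which the tool goes at most 50 mm and 8.59 degrees, less where a joint would pass 70% of its speed; a pose out of reach is approached as far as the arm can. A call with a gripper value outside its range is refused whole. The fingers move at their own pace and stop on an object; the grip force is fixed at half the most. Time passes only in rows, so rows that do not move let the fingers close. It gives the time, the measured TCP pose, the force and the opening at its end, in the units of the state.
- robot.get_obs(): the state, without advancing time (a new reading comes with each control period).
- camera(name): name is "scene" or "top"; returns (picture, depth): 480x640x3 uint8, red, green, blue; 480x640 float32, m along the optical axis (not along the pixel's ray), 0 where there is no reading.
- get_calibration(name): a dict with "K" (3x3 intrinsics, pixels), "rvec" (rotation vector, rad) and "tvec" (3), from world to camera coordinates, as OpenCV has them. Camera axes: x right, y down, z forward; pixel columns grow to the right and rows downward; lengths in m; the calibration is good to about 2 mm. A picture is of the moment at which its call begins. get_calibration takes no time and is no camera call.
- robot.sign_off(): hands the job in, once; it reports no verdict.
The state is a dict: "time_s": time; "q": joint angles; "qd": joint speeds; "joint_efforts": joint torques, N m; "position": TCP position; "ee_rot": TCP orientation; "wrist_force": force on the tool from outside, world axes, zero at the start; "wrist_torque": the same for the moment, N m; "width": finger opening in m.
Only numpy, scipy, OpenCV 4.12 (cv2) and the standard library are available. Lean on these libraries where they do the work, as an engineer would, in place of code of your own. Each camera call takes 0.05 s, during which the arm holds its last target. There are 200 camera calls.

## Working session

There is one attempt and no reset: what is moved stays moved. The work goes in short steps, Python scripts to look and compute and a tool call to move; the robot and the scene stay as the last step left them, time stands still between calls to the robot, and variables do not carry over. Pictures are saved under pics/ and viewed, about 8 in all and at most 12, crops included, and the job is handed in when it is done.

Besides the shell and the picture viewer there is one more tool, called after "Emit:" as name(argument=value, ...), one argument or row to a line, values as JSON. send_rows: Moves the arm, as the interface text tells. Its arguments: {"type":"object","properties":{"moves":{"type":"array","items":{"type":"array","items":{"type":"number"}}}},"required":["moves"]}

```bash
ls; mkdir -p pics
cat > h.py <<'E'
import numpy as np, cv2
from station import robot, camera, get_calibration
def cal(n):
    c=get_calibration(n); R=cv2.Rodrigues(np.array(c["rvec"],float))[0]
    return np.array(c["K"],float),R,np.array(c["tvec"],float).ravel()
def cloud(n,d):
    K,R,t=cal(n); v,u=np.indices(d.shape)
    p=np.stack([(u-K[0,2])/K[0,0]*d,(v-K[1,2])/K[1,1]*d,d],-1)
    return (p-t)@R   # world
def ray(n,uv,z):
    K,R,t=cal(n); uv=np.atleast_2d(np.array(uv,float))
    r=np.c_[(uv-K[:2,2])/[K[0,0],K[1,1]],np.ones(len(uv))]@R; o=-R.T@t
    return o+r*((z-o[2])/r[:,2:])
def save(n,f):
    p,d=camera(n); cv2.imwrite(f,p[:,:,::-1]); np.save(f[:-4]+'.npy',d); return p,d
E
python3 - <<'E'
from h import *
o=robot.get_obs(); print({k:np.round(o[k],3) for k in("time_s","position","ee_rot","wrist_force","width")})
a,_=save("scene","pics/s0.png"); b,_=save("top","pics/t0.png")
for n in("scene","top"): K,R,t=cal(n); print(n,K[0,0],-R.T@t, R[2])
E
```

```text
pics
{'time_s': np.float64(0.0), 'position': array([0.125, 0.535, 0.248]), 'ee_rot': array([-3.14 , -0.   ,  2.913]), 'wrist_force': array([ 0.98 ,  0.476, -0.338]), 'width': np.float64(0.085)}
scene 439.58256264782915 [0.70576861 0.62065964 0.64845998] [-0.24903057 -0.68998906 -0.67963142]
top 572.4740384357373 [0.32752968 0.00705078 1.09844278] [ 0.16417115 -0.01544318 -0.98631098]
```

View pics/s0.png

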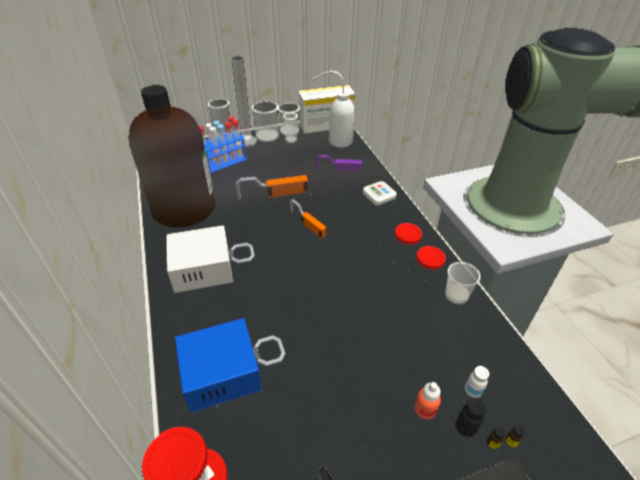

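View pics/t0.png

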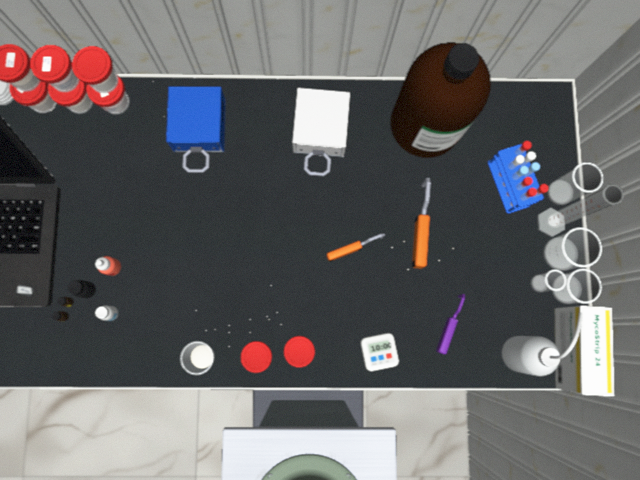

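Three hook-like tools: the small orange at top (345,250), the large orange at top (422,240), and the purple at (450,325). The large orange one (scene (287,186)) fits, since purple is excluded and it is the larger of the rest. The blue eye is at top (196,162) and the white eye at (317,165). I'll measure and confirm in a crop.

Run:
```python
from h import *
p=cv2.imread("pics/t0.png"); d=np.load("pics/t0.npy"); h=cv2.cvtColor(p,cv2.COLOR_BGR2HSV); P=cloud("top",d)
def blobs(m,amin):
    n,l,s,c=cv2.connectedComponentsWithStats(m.astype(np.uint8))
    return [(l==i) for i in range(1,n) if s[i,4]>amin]
org=(h[...,0]>5)&(h[...,0]<20)&(h[...,1]>180)&(h[...,2]>120)
for m in blobs(org,150):
    top=m&(P[...,2]>0.01); q=P[top]; 
    zt=np.percentile(q[:,2],80)
    r=cv2.minAreaRect(np.argwhere(m)[:,::-1].astype(np.float32)); b=cv2.boxPoints(r)
    w=ray("top",b,zt); print("orange",m.sum(),r[0],"z",np.percentile(q[:,2],[5,50,95]).round(3),"ctr",w.mean(0).round(4),"sides",np.linalg.norm(w[0]-w[1]).round(4),np.linalg.norm(w[1]-w[2]).round(4))
    c=np.round(w,4).tolist(); print(c)
def rect(m,name):
    q=P[m]; print(name,np.percentile(q[:,2],[5,50,95]).round(3))
    r=cv2.minAreaRect(np.argwhere(m)[:,::-1].astype(np.float32)); print(ray("top",cv2.boxPoints(r),0.066).round(4).tolist())
blue=(h[...,0]>100)&(h[...,0]<130)&(h[...,1]>150)&(P[...,2]>.058)
for m in blobs(blue,1000): rect(m,"blue")
# eyes: bright pixels with height 0.02-0.04 near
for nm,(u0,u1,v0,v1) in dict(blue=(175,215,150,178),white=(295,340,153,180)).items():
    m=np.zeros(d.shape,bool); m[v0:v1,u0:u1]=1; m&=(h[...,1]<60)&(h[...,2]>90)
    w=ray("top",np.argwhere(m)[:,::-1],0.033); print(nm,"eye px",m.sum(),"x",w[:,0].min().round(4),w[:,0].max().round(4),"y",w[:,1].min().round(4),w[:,1].max().round(4),"z",np.median(P[m][:,2]).round(3))
K,R,t=cal("top"); print("tcp px",cv2.projectPoints(np.array([[.125,.536,.248],[0,0,0]]),cv2.Rodrigues(R)[0],t,K,None)[0])
a=cv2.resize(p[130:290,310:480],None,fx=3.5,fy=3.5,interpolation=cv2.INTER_CUBIC); b=cv2.resize(p[130:185,165:235],None,fx=2.8,fy=2.8)
a[:b.shape[0],:b.shape[1]]=b
cv2.imwrite("pics/c1.png",a); print(a.shape)
```

```text
orange 623 (421.5943298339844, 241.03836059570312) z [0.033 0.041 0.044] ctr [ 0.4967 -0.2071  0.0427] sides 0.1001 0.0228
[[0.4475, -0.1915, 0.0427], [0.5472, -0.2002, 0.0427], [0.5459, -0.2229, 0.0427], [0.4462, -0.2139, 0.0427]]
orange 253 (343.819580078125, 250.5309295654297) z [0.023 0.028 0.032] ctr [ 0.479  -0.0621  0.0302] sides 0.0671 0.0164
[[0.4743, -0.028, 0.0302], [0.499, -0.0904, 0.0302], [0.4837, -0.0961, 0.0302], [0.4591, -0.0339, 0.0302]]
blue [0.064 0.068 0.071]
[[0.7855, 0.2763, 0.066], [0.7868, 0.1738, 0.066], [0.6736, 0.1701, 0.066], [0.6725, 0.2708, 0.066]]
blue eye px 313 x 0.6281 0.6723 y 0.1883 0.2613 z 0.033
white eye px 347 x 0.6246 0.6691 y -0.053 0.0263 z 0.033
tcp px [[[-74.49067505 477.02024468]]

 [[308.92085679 516.35339787]]]
(560, 595, 3)
```

View pics/c1.png

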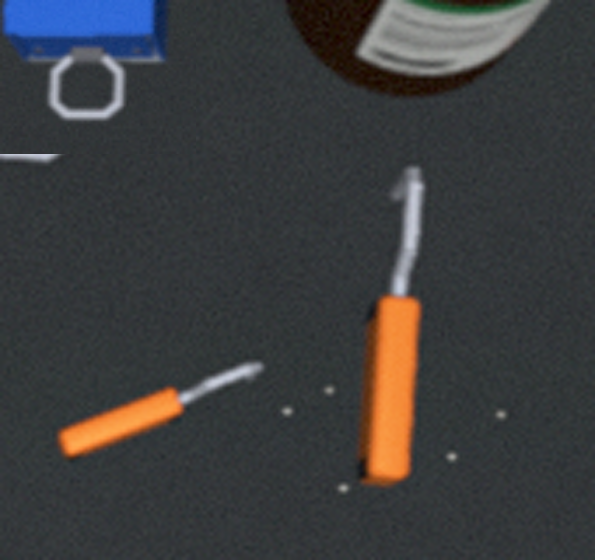

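The crop confirms it: the larger tool is orange and measures 100 x 22.8 mm, matching the description. The small one is 67 x 16 mm, so it is the decoy. Handle centre is about (0.497, -0.207), yaw about -0.09. I'll move above it.

Emit:
send_rows(
  moves=[
    [0,0.02,-0.043,0,0.03],
    [0,0.02,-0.043,0,0.03],
    [0,0.02,-0.043,0,0.03],
    [0,0.02,-0.043,0,0.03],
    [0,0.02,-0.043,0,0.02],
  ],
)

```text
time_s: 0.6
position: [0.2249, 0.3189, 0.248]
ee_rot: [-3.141, 0.0, 3.055]
wrist_force: [1.8, 0.1, -0.0]
width: 0.0852
```

Emit:
send_rows(
  moves=[
    [0,0.02,-0.043,0,0],
    [0,0.02,-0.043,0,0],
    [0,0.02,-0.043,0,0],
    [0,0.02,-0.043,0,0],
    [0,0.02,-0.043,0,0],
  ],
)

```text
time_s: 1.1
position: [0.3249, 0.1039, 0.2483]
ee_rot: [3.141, 0.0, 3.053]
wrist_force: [1.2, 0.7, 0.1]
width: 0.0855
```

Emit:
send_rows(
  moves=[
    [0,0.02,-0.043,0,0],
    [0,0.02,-0.043,0,0],
    [0,0.02,-0.043,0,0],
    [0,0.02,-0.043,0,0],
    [0,0.02,-0.043,0,0],
  ],
)

```text
time_s: 1.6
position: [0.4249, -0.1113, 0.2481]
ee_rot: [3.141, -0.0, 3.052]
wrist_force: [0.8, 0.4, -0.3]
width: 0.0855
```

Emit:
send_rows(
  moves=[
    [0,0.02,-0.043,0,0],
    [0,0.02,-0.043,0,0],
    [0,0.02,-0.01,-0.04,0],
    [0,0.012,0,-0.04,0],
    [0,0,0,0,0],
  ],
)

```text
time_s: 2.1
position: [0.4942, -0.2041, 0.1629]
ee_rot: [3.137, -0.009, 3.052]
wrist_force: [-1.1, 0.2, -0.2]
width: 0.0853
```

Run:
```python
from h import *
p,d=save("scene","pics/s1.png"); P=cloud("scene",d)
h=cv2.cvtColor(p,cv2.COLOR_RGB2HSV)
m=(h[...,0]>5)&(h[...,0]<20)&(h[...,1]>180)&(h[...,2]>100); m[:, :230]=0
n,l,s,c=cv2.connectedComponentsWithStats(m.astype(np.uint8))
for i in range(1,n):
    if s[i,4]>80:
        q=P[(l==i)&(P[...,2]>.034)]
        if len(q): print(c[i],s[i,4],len(q),"top face x",np.percentile(q[:,0],[2,98]).round(3),"y",np.percentile(q[:,1],[2,98]).round(3),"z",q[:,2].max().round(3))
# eyes in the two views
w=ray("top",[195.9,160.5],0.03); print("blue eye top",w)
for nm,lo,hi in(("blue",(0.615,.17),(.668,.27)),("white",(0.615,-.07),(.668,.05))):
    m=(P[...,2]>.018)&(P[...,2]<.045)&(P[...,0]>lo[0])&(P[...,0]<hi[0])&(P[...,1]>lo[1])&(P[...,1]<hi[1])
    q=P[m]; print(nm,len(q),q.min(0).round(4),q.max(0).round(4),np.median(q[:,2]).round(4))
print(robot.get_obs()["position"])
print("misc",ray("top",[[197,358],[257,357],[299,351],[380,352]],.02).round(3))
cv2.imwrite("pics/s1.png",cv2.resize(p[100:340,100:420],None,fx=2.5,fy=2.5)[...,::-1])
```

```text
[287.04607509 184.8890785 ] 586 223 top face x [0.452 0.544] y [-0.22  -0.194] z 0.648
[425.70121951 404.29878049] 164 99 top face x [0.44  0.463] y [0.374 0.396] z 0.648
blue eye top [[0.65203811 0.22297296 0.03      ]]
blue 263 [0.6273 0.1984 0.0256] [0.6679 0.248  0.034 ] 0.0301
white 182 [ 0.6229 -0.0368  0.0239] [0.6678 0.0156 0.0347] 0.0296
[ 0.49463175 -0.20421097  0.1656221 ]
misc [[ 0.279  0.208  0.02 ]
 [ 0.281  0.098  0.02 ]
 [ 0.292  0.021  0.02 ]
 [ 0.291 -0.129  0.02 ]]
```

View pics/s1.png

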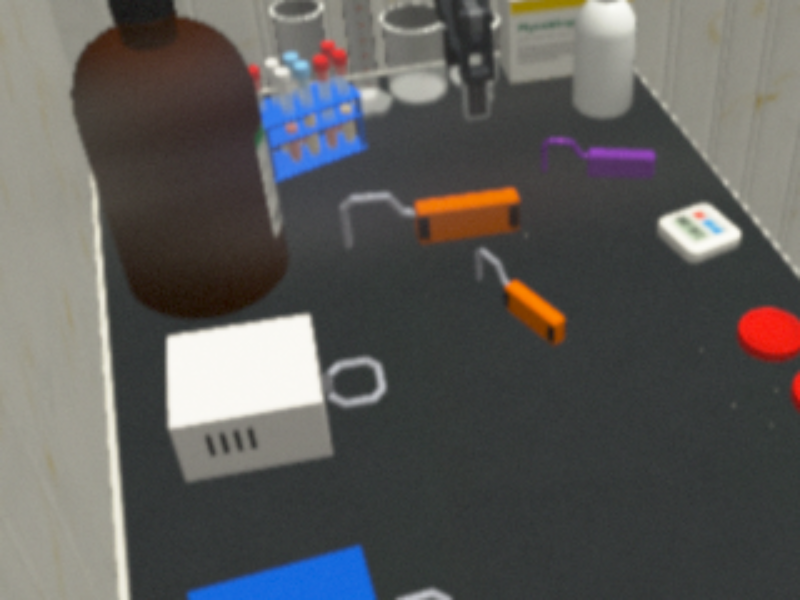

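The view shows the prong (about (345,215)) pointing down and clear of the bottle. The handle at (468,212) agrees with the top estimate within about 2 mm. Both views put the blue eye near (0.649, 0.2225, 0.030). Now I'll grasp.

Emit:
send_rows(
  moves=[
    [0,0.001,-0.001,-0.04,0],
    [0,0,0,-0.04,0],
    [0,0,0,-0.04,0],
    [0,0,0,-0.02,0],
    [0,0,0,0,0],
  ],
)

```text
time_s: 2.65
position: [0.4963, -0.2053, 0.0277]
ee_rot: [3.14, -0.003, 3.053]
wrist_force: [0.3, 0.3, 0.5]
width: 0.0854
```

Emit:
send_rows(
  moves=[
    [0,0,0,0,0],
    [255,0,0,0,0],
    [255,0,0,0,0],
    [255,0,0,0,0],
    [255,0,0,0,0],
  ],
)

```text
time_s: 3.15
position: [0.4981, -0.2066, 0.029]
ee_rot: [-3.141, 0.001, 3.053]
wrist_force: [-1.3, -5.6, 0.2]
width: 0.0284
```

Emit:
send_rows(
  moves=[
    [255,0,0,0,0],
    [255,0,0,0,0],
    [255,0,0,0,0],
    [255,0,0,0,0],
    [255,0,0,0,0],
  ],
)

```text
time_s: 3.65
position: [0.4983, -0.2068, 0.029]
ee_rot: [-3.141, 0.001, 3.053]
wrist_force: [-0.1, -0.4, 6.6]
width: 0.0211
```

Emit:
send_rows(
  moves=[
    [255,0,0,0.02,0],
    [255,0,0,0.03,0],
    [255,0,0,0.03,0],
    [255,0,0,0.03,0],
    [255,0,0,0.01,0],
  ],
)

```text
time_s: 4.15
position: [0.499, -0.207, 0.1508]
ee_rot: [-3.14, 0.004, 3.053]
wrist_force: [1.2, -1.5, -1.3]
width: 0.0211
```

Emit:
send_rows(
  moves=[
    [255,-0.01,0.03,0,0.02],
    [255,0,0.04,0,0.02],
    [255,0,0.04,0,0.02],
    [255,0,0.04,0,0.02],
    [255,0,0.04,0,0.02],
  ],
)

```text
time_s: 4.65
position: [0.4868, -0.0148, 0.1471]
ee_rot: [3.141, -0.002, -3.13]
wrist_force: [0.6, 0.6, -1.6]
width: 0.0212
```

Emit:
send_rows(
  moves=[
    [255,0,0.04,0,0],
    [255,0,0.04,0,0],
    [255,0,0.04,0,0],
    [255,0,0.04,0,0],
    [255,0.01,0.04,0,0],
  ],
)

```text
time_s: 5.15
position: [0.4956, 0.1851, 0.1469]
ee_rot: [-3.141, -0.003, -3.13]
wrist_force: [0.3, -1.4, -2.3]
width: 0.0211
```

Emit:
send_rows(
  moves=[
    [255,0.01,0.02,0,0],
    [255,0.01,0.02,0,0],
    [255,0.01,0,0,0],
    [255,0,0,0,0],
    [255,0,0,0,0],
  ],
)

```text
time_s: 5.65
position: [0.5271, 0.2227, 0.1474]
ee_rot: [-3.141, -0.002, -3.131]
wrist_force: [-0.5, -0.8, -1.6]
width: 0.021
```

Run:
```python
from h import *
p,d=save("scene","pics/s2.png"); t,dt=save("top","pics/t2.png")
o=robot.get_obs(); print(o["position"].round(4) if hasattr(o["position"],"round") else o["position"],o["ee_rot"],o["width"])
for n,dd in(("scene",d),("top",dt)):
    P=cloud(n,dd); tcp=np.array(o["position"])
    m=(P[...,2]>.08)&(P[...,2]<.2)&(P[...,0]>tcp[0]+.055)&(P[...,0]<tcp[0]+.14)&(abs(P[...,1]-tcp[1])<.03)
    q=P[m]; print(n,len(q))
    for a in np.arange(.055,.14,.01):
        k=q[(q[:,0]-tcp[0]>a)&(q[:,0]-tcp[0]<a+.01)]
        if len(k): print(round(a,3),len(k),np.median(k[:,1]).round(4),k[:,2].min().round(3),k[:,2].max().round(3),k[:,0].max().round(4))
c=np.hstack([cv2.resize(p[200:420,140:340],(400,440)),cv2.resize(t[100:320,110:310],(400,440))]); cv2.imwrite("pics/c2.png",c[...,::-1])
```

```text
[0.527  0.2226 0.1478] [-3.14108079e+00 -1.48056045e-03 -3.13167665e+00] 0.020606442779779383
scene 367
0.055 38 0.2269 0.148 0.165 0.592
0.065 47 0.2272 0.152 0.175 0.6013
0.075 40 0.2266 0.169 0.176 0.6116
0.085 40 0.227 0.169 0.176 0.6217
0.095 41 0.2269 0.168 0.177 0.6319
0.105 101 0.2278 0.122 0.177 0.642
0.115 60 0.2276 0.12 0.169 0.6451
top 218
0.055 20 0.2213 0.153 0.164 0.5917
0.065 40 0.2227 0.164 0.179 0.6016
0.075 31 0.2227 0.173 0.182 0.6118
0.085 29 0.2227 0.176 0.181 0.6218
0.095 29 0.2233 0.174 0.183 0.632
0.105 54 0.2227 0.126 0.181 0.6419
0.115 15 0.2208 0.13 0.172 0.6447
```

View pics/c2.png

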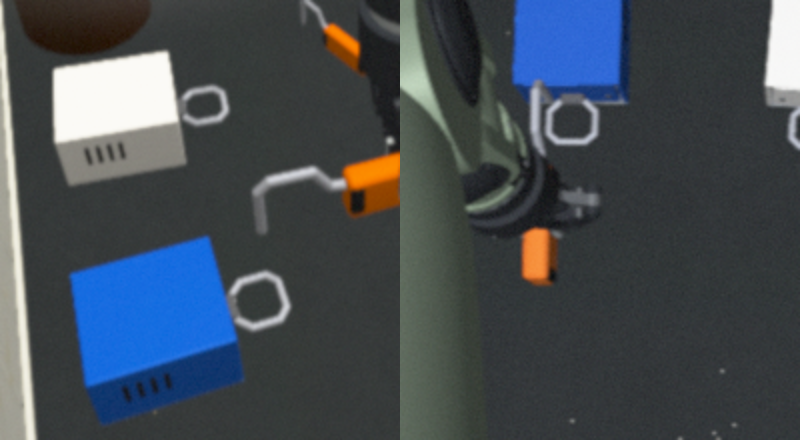

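Left half: the prong at (262,215) hangs clear of the blue eye at (260,300). Prong centre is about (0.641, 0.223) against the eye at (0.648, 0.223), so I need +7 mm in x and then down 109 mm.

Emit:
send_rows(
  moves=[
    [255,0.007,0,0,0],
    [255,0,0,-0.03,0],
    [255,0,0,-0.03,0],
    [255,0,0,-0.02,0],
    [255,0,0,-0.01,0],
  ],
)

```text
time_s: 6.25
position: [0.5338, 0.2229, 0.0565]
ee_rot: [-3.141, -0.003, -3.131]
wrist_force: [-0.9, 0.1, -1.7]
width: 0.0211
```

Emit:
send_rows(
  moves=[
    [255,0,0,-0.01,0],
    [255,0,0,-0.009,0],
    [255,0,0,0,0],
    [255,0,0,0,0],
    [255,0,0,0,0],
  ],
)

```text
time_s: 6.75
position: [0.5354, 0.2239, 0.0401]
ee_rot: [3.141, 0.001, -3.13]
wrist_force: [0.8, 0.2, -1.2]
width: 0.0212
```

Run:
```python
from h import *
p,d=save("scene","pics/s3.png"); o=robot.get_obs(); print(np.round(o["position"],4),np.round(o["wrist_force"],1))
cv2.imwrite("pics/c3.png",cv2.resize(p[280:420,160:340],None,fx=3.5,fy=3.5,interpolation=cv2.INTER_CUBIC)[...,::-1])
```

```text
[0.5354 0.2239 0.0401] [ 0.4  0.4 -1. ]
```

View pics/c3.png

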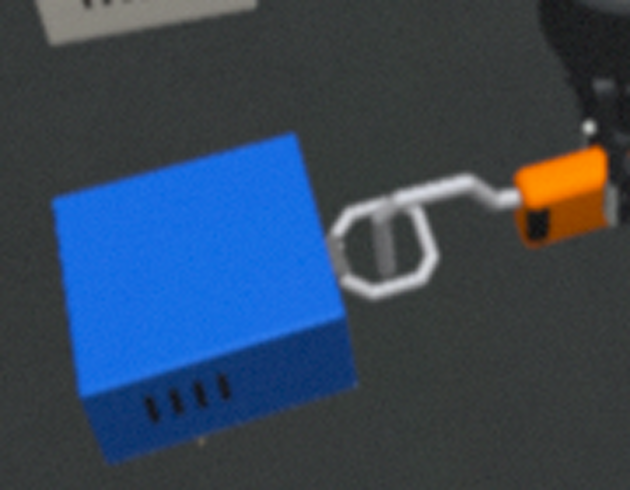

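The prong at (385,240) is inside the ring (335–435) and there is no contact force. I'll pull along -x (cabinet yaw about 0.02).

Emit:
send_rows(
  moves=[
    [255,-0.006,0,0,0],
    [255,-0.006,0,0,0],
    [255,-0.007,0,0,0],
    [255,-0.008,0,0,0],
    [255,-0.008,0,0,0],
  ],
)

```text
time_s: 7.3
position: [0.4994, 0.2236, 0.0395]
ee_rot: [-3.141, 0.001, -3.131]
wrist_force: [2.7, -0.6, -1.2]
width: 0.0207
```

Emit:
send_rows(
  moves=[
    [255,-0.008,0,0,0],
    [255,-0.008,0,0,0],
    [255,-0.008,-0.001,0,0],
    [255,-0.008,0,0,0],
    [255,-0.008,-0.001,0,0],
  ],
)

```text
time_s: 7.8
position: [0.4592, 0.222, 0.0394]
ee_rot: [3.141, 0.0, -3.13]
wrist_force: [2.4, 1.3, -1.6]
width: 0.0208
```

Emit:
send_rows(
  moves=[
    [255,-0.008,0,0,0],
    [255,-0.008,0,0,0],
    [255,-0.005,0,0,0],
    [255,0,0,0,0],
    [255,0,0,0,0],
  ],
)

```text
time_s: 8.3
position: [0.4379, 0.2215, 0.039]
ee_rot: [-3.141, -0.001, -3.13]
wrist_force: [-0.2, 0.7, -1.7]
width: 0.0211
```

Run:
```python
from h import *
p,d=save("scene","pics/s4.png"); o=robot.get_obs(); print(np.round(o["position"],4),np.round(o["wrist_force"],1))
cv2.imwrite("pics/c4.png",cv2.resize(p[220:420,150:400],None,fx=2.8,fy=2.8,interpolation=cv2.INTER_CUBIC)[...,::-1])
```

```text
[0.4382 0.2216 0.0391] [-0.7  0.2 -1.7]
```

View pics/c4.png

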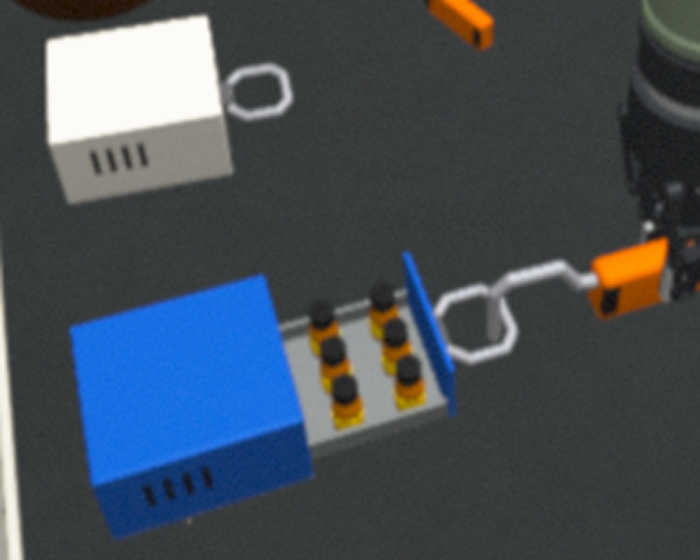

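The tray is out about 85 mm with the prong against the ring's front bar at (495,325). I'll back off a few mm, lift out, move aside and lay it down.

Emit:
send_rows(
  moves=[
    [255,0.006,0,0,0],
    [255,0.003,0,0,0],
    [255,0,0,0,0],
    [255,0,0,0.015,0],
    [255,0,0,0.02,0],
  ],
)

```text
time_s: 8.85
position: [0.4467, 0.2212, 0.0736]
ee_rot: [-3.141, -0.003, -3.131]
wrist_force: [-0.2, 0.2, -1.1]
width: 0.0212
```

Emit:
send_rows(
  moves=[
    [255,0,0,0.025,0],
    [255,0,0,0.025,0],
    [255,0,0,0.015,0],
    [255,0,0,0,0],
    [255,-0.01,-0.01,0,0],
  ],
)

```text
time_s: 9.35
position: [0.4391, 0.2123, 0.1393]
ee_rot: [3.141, 0.002, -3.13]
wrist_force: [0.3, 0.7, -1.0]
width: 0.0207
```

Emit:
send_rows(
  moves=[
    [255,-0.01,-0.03,0,0],
    [255,-0.01,-0.03,0,0],
    [255,-0.01,-0.03,0,0],
    [255,-0.005,-0.02,0,0],
    [255,0,0,0,0],
  ],
)

```text
time_s: 9.85
position: [0.4011, 0.0999, 0.1382]
ee_rot: [-3.141, -0.003, -3.134]
wrist_force: [-0.0, 1.5, -1.5]
width: 0.0213
```

Emit:
send_rows(
  moves=[
    [255,0,0,-0.03,0],
    [255,0,0,-0.03,0],
    [255,0,0,-0.02,0],
    [255,0,0,-0.015,0],
    [255,0,0,-0.005,0],
  ],
)

```text
time_s: 10.35
position: [0.4014, 0.1022, 0.0374]
ee_rot: [3.141, -0.003, -3.13]
wrist_force: [-0.5, 0.1, -2.1]
width: 0.021
```

Emit:
send_rows(
  moves=[
    [255,0,0,-0.003,0],
    [255,0,0,0,0],
    [255,0,0,0,0],
    [255,0,0,0,0],
    [255,0,0,0,0],
  ],
)

```text
time_s: 10.85
position: [0.4032, 0.1017, 0.0368]
ee_rot: [3.141, 0.001, -3.13]
wrist_force: [-0.1, 1.1, -1.0]
width: 0.021
```

Needs about 8 mm more to reach the worktop (grasp height was 0.029). I'll lower until contact.

Emit:
send_rows(
  moves=[
    [255,0,0,-0.003,0],
    [255,0,0,-0.003,0],
    [255,0,0,-0.001,0],
    [255,0,0,0,0],
    [255,0,0,0,0],
  ],
)

```text
time_s: 11.35
position: [0.4027, 0.1017, 0.0292]
ee_rot: [3.142, -0.0, -3.13]
wrist_force: [1.4, -0.1, -0.8]
width: 0.0211
```

Emit:
send_rows(
  moves=[
    [255,0,0,-0.001,0],
    [255,0,0,0,0],
    [255,0,0,0,0],
    [0,0,0,0,0],
    [0,0,0,0,0],
  ],
)

```text
time_s: 11.85
position: [0.403, 0.1017, 0.0284]
ee_rot: [3.142, 0.0, -3.13]
wrist_force: [0.0, -0.8, -0.5]
width: 0.0491
```

Emit:
send_rows(
  moves=[
    [0,0,0,0,0],
    [0,0,0,0,0],
    [0,0,0,0,0],
    [0,0,0,0,0],
    [0,0,0,0,0],
  ],
)

```text
time_s: 12.35
position: [0.4027, 0.1017, 0.0282]
ee_rot: [-3.142, -0.0, -3.13]
wrist_force: [0.5, -0.4, -0.6]
width: 0.0854
```

Emit:
send_rows(
  moves=[
    [0,0,0,0.02,0],
    [0,0,0,0.03,0],
    [0,0,0,0.04,0],
    [0,0,0,0.04,0],
    [0,0,0,0.04,0],
  ],
)

```text
time_s: 12.85
position: [0.4023, 0.1017, 0.1999]
ee_rot: [3.142, -0.0, -3.13]
wrist_force: [0.6, -0.2, 0.6]
width: 0.0853
```

Emit:
send_rows(
  moves=[
    [0,0,0,0.04,0],
    [0,-0.02,0.04,0,0],
    [0,-0.02,0.04,0,0],
    [0,0,0,0,0],
    [0,0,0,0,0],
  ],
)

```text
time_s: 13.35
position: [0.3622, 0.1823, 0.2383]
ee_rot: [-3.141, 0.0, -3.128]
wrist_force: [0.6, -0.8, 0.7]
width: 0.0853
```

Run:
```python
from h import *
p,d=save("scene","pics/s5.png"); P=cloud("scene",d); h=cv2.cvtColor(p,cv2.COLOR_RGB2HSV)
m=(h[...,0]>5)&(h[...,0]<20)&(h[...,1]>150)&(P[...,0]>.33)&(P[...,0]<.47)&(P[...,1]>.07)&(P[...,1]<.13)&(P[...,2]<.06)
q=P[m]; print("handle",len(q),np.percentile(q,[2,98],axis=0).round(3))
for lo,hi in((.345,.375),(.375,.405),(.405,.435),(.435,.46)):
    k=q[(q[:,0]>lo)&(q[:,0]<hi)]
    if len(k): print(lo,np.percentile(k[:,2],97).round(4))
for nm,a,b in(("blue",.17,.27),("white",-.07,.05)):
    for x0 in((.52,) if nm=="blue" else (.615,)):
        r=(P[...,2]>.02)&(P[...,2]<.045)&(P[...,1]>a)&(P[...,1]<b)&(P[...,0]>x0)&(P[...,0]<.66)&(h[...,1]<80)
        print(nm,"eye front x",P[r][:,0].min().round(4))
o=robot.get_obs(); print(o["position"],np.round(o["wrist_force"],1),o["width"],o["time_s"])
cv2.imwrite("pics/c5.png",p[...,::-1])
```

```text
handle 883 [[0.358 0.095 0.003]
 [0.452 0.115 0.039]]
0.345 0.0386
0.375 0.0389
0.405 0.0388
0.435 0.0387
blue eye front x 0.5417
white eye front x 0.6231
[0.36270136 0.18160545 0.23817583] [ 0.1 -0.7  0.2] 0.08544120098850384 13.4
```

View pics/c5.png

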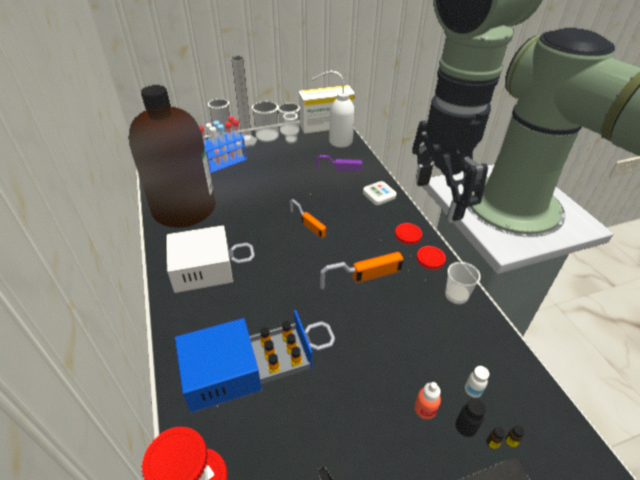

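The hook lies flat at (375,268) with its tip at (322,285), away from the blue eye at (320,335). The tray is out about 86 mm (eye front 0.627 → 0.542), the white eye hasn't moved (0.623) and the arm is clear.

```bash
python3 -c "
from station import robot; print(robot.sign_off())"
```

```text
the job is handed in; nothing more can be done
None
```

I dragged the blue tray out about 86 mm with the large orange hook, unhooked it, laid it back on the worktop and handed the job in at about 13.4 s of the 48 s. Sign-off gives no verdict.

Last checks from the scene camera:
- **Hook:** it lies flat, with the handle's top at 38.6–38.9 mm along its whole length. From the handle's position, its tip is about 0.13 m from the blue eye.
- **White tray:** its eye is still at x ≈ 0.623 m, so it stayed shut.
- **Gripper:** it is open and about 0.2 m above the worktop, and no contact force showed beyond the roughly 1 N sensor noise.

No check failed. The only disagreement was that the two cameras put the hook about 4–5 mm apart in y. I put this down to each camera seeing a different side of the prong, and it was within the eye's clearance.

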